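# Rock the tilt gauge on the test bar to its set mark and hold it there

## Robot

A 7-joint arm with a two-finger parallel gripper is mounted at the origin on a cart in front of the work surface, level with it; the furniture and walls round the work are solid. World frame = base frame: x ahead of the robot, y to its left, z up, the work surface at z = 0. Lengths are in mm, angles in rad, forces in N, time in s.
With the tool pointing down it reaches from about 400 to 875 mm from the base axis. Payload 4.4 kg.
Tool frame: the origin (TCP) lies on the centre line of the jaws, within the pads' length; the fingertips stand 19 mm ahead of it and the grasp point (between the pads) is the TCP; z points along the fingers, y is the line along which they close (so a half turn about z gives the same grasp; the last joint's range is limited). The gripper opens to 85 mm and grips with 20 to 120 N. Pads are 22 mm wide; open, the fingers measure 114 mm over their backs; the gripper's body (76 mm by 85 mm) begins 54 mm behind the grasp point. The pads swing forward as they close: fully open they stand 13 mm farther back than shut.
Start: joints at [-1.402, 0.628, 0.038, 1.517, -0.027, 0.996, -0.02], TCP at [151.197, 632.184, 250.313] pointing down, gripper open.
Joint ranges: [-3.06, 3.06], [-0.37, 2.12], [-1.25, 1.32], [0.18, 2.47], [-1.1, 4.24], [0.23, 1.98], [-2.94, 2.94]. Speed limits (rad/s): [2.57, 2.57, 3.14, 3.14, 3.14, 3.14, 3.14].

## Interface

Orientations are given as [roll, pitch, yaw] about the fixed x, y, z axes, in that order (R = Rz(yaw) Ry(pitch) Rx(roll)).
In Python, from cell import ctrl, viewer, silhouettes gives the robot as it stands.
- The arm moves only by the shell command python3 -m creep 'ROWS'. ROWS is JSON, a list of rows, each an object with "jaw": the gripper command: -1 is shut, 1 is fully open, values between are in proportion; "xyz": the shift along the tool's x, y, z in mm, a list of three; "angular": the turn, a rotation vector about the tool's x, y, z in rad, a list of three. In form: [{"jaw": jaw, "xyz": [tx, ty, tz], "angular": [rx, ry, rz]}, ...]. A call has 1 to 12 rows; each row is the pose to reach, as a shift and turn from the pose commanded when the call began, along the tool's axes at that moment; what a row does not reach only later rows make up. A row lasts 1/8 s, in which the tool goes at most 62.5 mm and 10.7 degrees, less where a joint would pass 70% of its speed; a pose out of reach is approached as far as the arm can. A call with a gripper value outside its range is refused whole. The fingers move at their own pace and stop on an object; the grip force is fixed at half the most. Time passes only in rows, so rows that repeat a pose let the fingers close. It gives the time, the measured TCP pose, the force, the opening and the grip force at its end, in the units of the state.
- ctrl.read_state(): the state, without advancing time (a new reading comes with each control period).
- viewer.get_image(name): name is "side" or "top"; returns (picture, depth): 400x640x3 uint8, red, green, blue; 400x640 float32, mm along the optical axis (not along the pixel's ray), 0 where there is no reading.
- viewer.camera_model(name): a dict with "fx", "fy", "cx", "cy" (pixels), "dist" ([k1, k2, p1, p2, k3] as OpenCV has them; the pictures are not rectified), "T" (4x4, takes a point from camera to world coordinates). Camera axes: x right, y down, z forward; pixel columns grow to the right and rows downward; lengths in mm; the calibration is good to about 2 mm. A picture is of the moment at which its call begins. camera_model takes no time and is no camera call.
- ctrl.finish_job(): hands the job in; it is judged then, once.
Trained networks look in the newest picture that a camera, given by its name, has taken for a name from the list of things; names that differ only in an ending like _2 or _b are one class to them, and where a whole thing is asked for, a point or a joint stands for the part that bears it (a point fixed in the world has none). Each returns a list of dicts, best first, with "score" (0 to 1); they miss things now and then, are a little off and sometimes report something else, mostly with a low value. They report only what shows in the picture. A call takes as long as a camera call. They do not tell look-alikes from the thing itself.
- silhouettes(camera, target): "pixels" (400x640 bool, what is visible of it) and "xy" ([column, row] in pixels, amid what is visible of it).
The state is a dict: "clock": time; "qpos": joint angles; "qd": joint speeds; "tau": joint torques, N m; "eef_pos": TCP position; "tool_rot": TCP orientation; "force": force on the tool from outside, world axes, zero at the start; "torque": the same for the moment, N m; "width": finger opening in mm; "gripper_force": force on a finger pad.
Only numpy, scipy, OpenCV 4.12 (cv2) and the standard library are available. Lean on these libraries where they do the work, as an engineer would, in place of code of your own. Each camera call takes 0.05 s, during which the arm holds its last target. There are 200 camera calls.

## Task

Check the pendulum tilt gauge on its test stand: pick it up by the black handle and stand it upright with the middle of its foot across the stand's round bar, square to the bar and between the two collars. Then, keeping the foot lightly pressed on the bar, rock the gauge sideways until its freely swinging pointer settles on the set mark at the dial's rim. Finish while still gripping the gauge steadily there, foot pressed on the bar and pointer on the mark (do not let go); leave the dropper bottle, the sample cup and the timer where they are.

Things in the scene. Friction and masses are not known exactly. Their poses are not given: they have to be found in the camera images.
- gauge: Loose tilt gauge, about 0.3 kg, 164 mm tall: aluminium foot 40 x 110 x 12 mm (x, y, z), flat below; white round dial 100 mm across, 10 mm thick, centre 70 mm up; black handle block on top. Origin: centre of the underside. x is the dial's axis, its front faces -x, y along the foot, z up. Starts standing on the worktop, dial towards the robot and turned 0.2 to 0.8 rad to its left.
- handle (a point): Centre of the gauge's handle: black block 34 x 20 x 42 mm (x, y, z of the gauge), 144 mm above the foot's underside. Grip it from above across its 20 mm width (along the gauge's y) with 30 N or more. The dial's top edge is 24 mm below this point. Axes as the gauge's.
- foot_mid (a point): Centre of the underside of the gauge's foot, axes as the gauge's. This point goes on the bar.
- pointer (a joint): Angle of the pointer: dark steel pendulum with a disc bob in front of the dial, swinging freely about the gauge's x at the dial's centre; comes to rest in about 1 s. 0 along the gauge's -z, positive towards its +y. It settles straight down, so it reads the angle by which the handle leans towards the gauge's +y.
- pointer_tip (a point): Point at the pointer's tip, 46 mm from the dial's centre.
- set_mark (a joint): Angle of the set mark, measured like the pointer's: a dark clip 8 mm wide on the dial's lower rim, set anew each time between 0.20 and 0.36 rad towards the gauge's +y; stiff, it stays put. The pointer comes onto it when the handle leans by this angle towards the gauge's +y (the side where the mark is).
- mark_tip (a point): Inner tip of the set mark, 46 mm from the dial's centre, in the pointer tip's plane; the pointer is on the mark when the two tips coincide.
- stand: Test stand, fixed to the worktop: base plate 100 x 90 x 12 mm, two cheeks and between them a level round steel bar of 16 mm diameter along the stand's x, axis 52 mm up; a 24 mm collar at each end, 80 mm of bar between. Origin: centre of the underside. Left or right of the gauge, bar pointing ahead and 0.2 to 0.8 rad to the right.
- bar (a joint): How far the bar is pressed down on its spring, m: 0 free, stop at 0.008; about 0.8 N per mm. It only moves straight down and up.
- bar_top (a point): Highest point of the bar, midway between the collars, 60 mm above the worktop when not pressed; x along the bar, z up. A gauge stood here with its own x along the bar can be rocked about the bar.
- dropper: Bystander: dropper bottle 33 x 33 x 94 mm, origin at the centre of its underside. Leave it alone.
- sample_cup: Bystander: clear sample cup with green leaf, 51 mm across, 64 mm tall, origin at the centre of its underside. Leave it alone.
- timer: Bystander: small white digital timer 32 x 68 x 62 mm, origin at the centre of its underside. Leave it alone.
There are look-alikes about, which are no part of the job. What is shaped like the stand but brown is not meant.

How it is judged:
By the outcome, as a careful person would: the job done as asked, in the order asked, and still so for the second after the job is handed in, while the arm keeps its last pose, push and grip.
It also fails if it takes over 51 s, if anything falls off the work surface, if the arm or the gripper's body presses on something with over 40 N, if the wrist force passes 120 N, or if a joint passes its speed limit or range.

## Working session

There is one attempt and no reset: what is moved stays moved. The work goes in short steps, Python scripts to look and compute and a shell command to move; the robot and the scene stay as the last step left them, time stands still between calls to the robot, and variables do not carry over. Pictures are saved under pics/ and viewed, at most 10 in all, crops included, and the job is handed in when it is done.

```bash
ls; mkdir -p pics
cat > h.py <<'E'
import numpy as np, cv2
from cell import ctrl, viewer, silhouettes
def cloud(cam, depth, mask):
    m=viewer.camera_model(cam); r,c=np.nonzero(mask&(depth>0))
    K=np.array([[m['fx'],0,m['cx']],[0,m['fy'],m['cy']],[0,0,1.]])
    n=cv2.undistortPoints(np.c_[c,r].astype(float).reshape(-1,1,2),K,np.array(m['dist'],float)).reshape(-1,2)
    z=depth[r,c][:,None]; p=np.c_[n*z,z]; T=np.array(m['T'])
    return p@T[:3,:3].T+T[:3,3], np.c_[c,r]
def project(cam,P):
    m=viewer.camera_model(cam);T=np.linalg.inv(np.array(m['T']))
    K=np.array([[m['fx'],0,m['cx']],[0,m['fy'],m['cy']],[0,0,1.]])
    return cv2.projectPoints(np.array(P,float).reshape(-1,3),cv2.Rodrigues(T[:3,:3])[0],T[:3,3],K,np.array(m['dist'],float))[0].reshape(-1,2)
E
python3 - <<'E'
from h import *
s=ctrl.read_state(); print(s)
for cam in('side','top'):
    im,d=viewer.get_image(cam); cv2.imwrite(f'pics/{cam}1.png',im[...,::-1]); np.savez(f'{cam}1.npz',im=im,d=d)
    print(cam,np.round(np.array(viewer.camera_model(cam)['T']),2).tolist())
    for t in('gauge','stand','handle','set_mark','pointer','dropper','sample_cup','timer'):
        for o in silhouettes(cam,t)[:4]:
            P,_=cloud(cam,d,o['pixels'])
            print(t,round(o['score'],2),np.round(o['xy']),o['pixels'].sum(),np.round(np.median(P,0)) if len(P) else '', np.round(P.max(0)) if len(P) else '')
E
```

```text
pics
{'clock': 0.0, 'qpos': array([-1.40184784,  0.62934138,  0.03842507,  1.51837802, -0.02702143,
        0.99625182, -0.02000592]), 'qd': array([ 0.00235089, -0.00185297,  0.00080973,  0.00045956,  0.00037558,
       -0.00100283, -0.00057361]), 'tau': array([-2.33393957e-04, -5.63404548e+01,  1.22647025e+00, -1.93444133e+01,
        1.10501511e-02,  1.04936783e-02,  6.30084699e-06]), 'eef_pos': array([151.01033854, 631.61957118, 249.38858823]), 'tool_rot': array([-3.13973124e+00, -3.61060067e-06,  2.90684001e+00]), 'force': array([-0.21265854, -0.27567492,  0.26813764]), 'torque': array([ 0.00168184, -0.01652007,  0.02288268]), 'gripper_force': 0.0, 'width': 85.02700824523002}
side [[-0.99, -0.03, 0.13, 373.63], [-0.13, 0.35, -0.93, 1188.44], [-0.02, -0.94, -0.35, 475.36], [0.0, 0.0, 0.0, 1.0]]
gauge 0.57 [297. 233.] 2495 [518. 303.  66.] [666. 416. 165.]
stand 0.74 [338. 210.] 1045 [459.  44.  12.] [577.  91.  62.]
handle 0.76 [300. 232.] 2492 [518. 303.  66.] [666. 414. 165.]
pointer 0.62 [300. 241.] 68 [514. 302.  49.] [518. 309.  74.]
dropper 0.73 [260. 217.] 196 [630. 177.  51.] [659. 186.  90.]
sample_cup 0.67 [380. 228.] 646 [354. 213.  40.] [377. 224.  65.]
timer 0.76 [266. 200.] 191 [654.  37.  35.] [666.  60.  60.]
top [[0.01, -0.99, 0.11, 397.81], [-1.0, -0.01, 0.01, 235.24], [-0.01, -0.11, -0.99, 955.16], [0.0, 0.0, 0.0, 1.0]]
gauge 0.67 [305. 197.] 615 [510. 288.  20.] [568. 338. 168.]
stand 0.69 [406. 222.] 1395 [455.  27.  13.] [518.  88.  65.]
handle 0.66 [307. 198.] 602 [511. 288.  38.] [568. 336. 168.]
dropper 0.65 [354. 151.] 192 [631. 172.  58.] [670. 185.  96.]
sample_cup 0.66 [341. 262.] 356 [352. 198.  34.] [378. 223.  70.]
timer 0.75 [412. 145.] 356 [653.  25.  44.] [669.  56.  65.]
```

Run:
```python
import cv2,numpy as np
a=cv2.imread('pics/side1.png');b=cv2.imread('pics/top1.png')
c=np.vstack([cv2.resize(a[160:285,220:420],(800,500))[:,:],]);cv2.imwrite('pics/s1crop.png',c)
cv2.imwrite('pics/t1crop.png',cv2.resize(b[100:300,240:506],(798,600)))
```

```text
(no output)
```

View pics/s1crop.png

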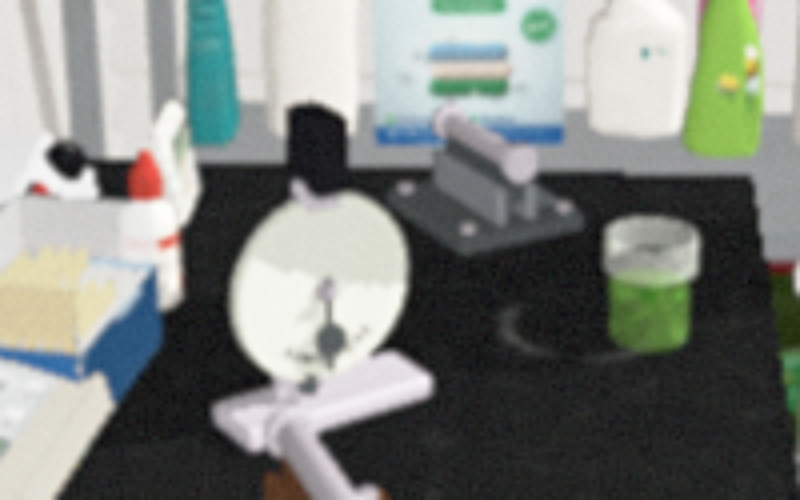

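View pics/t1crop.png

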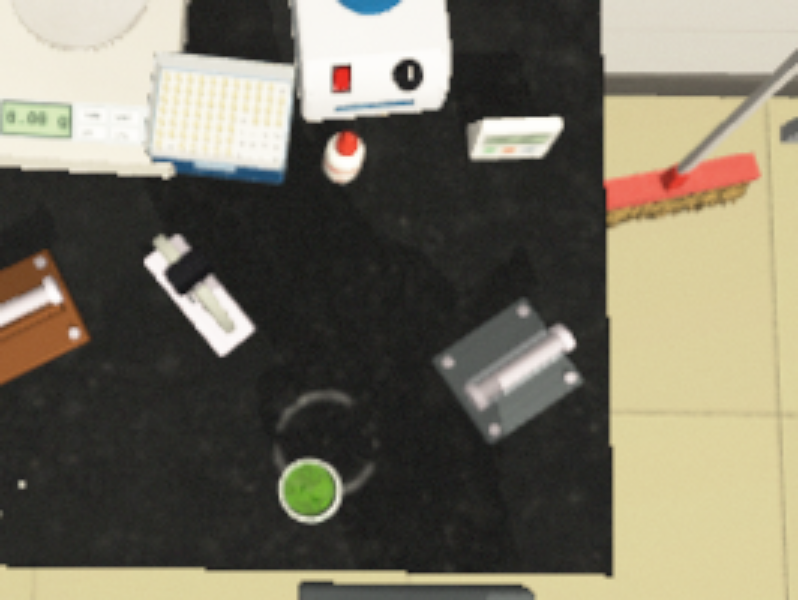

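View pics/side1.png

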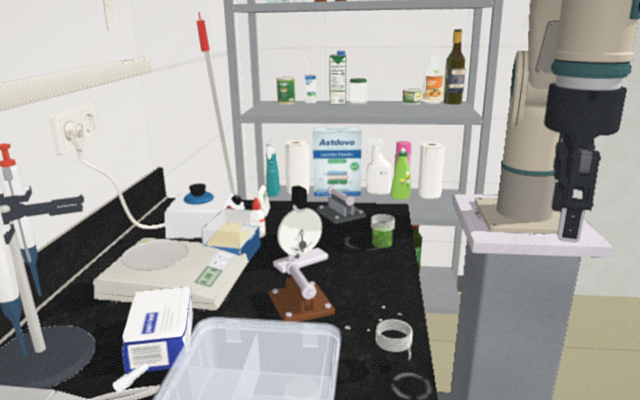

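The top view shows the grey stand at crop (508,365), full image (406,222). The brown look-alike is at crop (30,315), full image (250,205), and is not meant because of its colour. The gauge is at crop (200,290), with its dial front facing the side camera. The crop already enlarges both stands, so the choice is confirmed.

Run:
```python
from h import *
m=viewer.camera_model('top');print(m['fx'],m['fy'])
def rect(P):
    (c,s,a)=cv2.minAreaRect(P[:,:2].astype(np.float32)); return np.round(c,1),np.round(s,1),round(np.deg2rad(a),3)
for cam in('top','side'):
    d=np.load(f'{cam}1.npz')['d']
    viewer.get_image(cam)
    g=silhouettes(cam,'gauge')[0]['pixels']; P,_=cloud(cam,d,cv2.dilate(g.astype(np.uint8),np.ones((3,3)))>0)
    ok=(np.abs(P[:,0]-515)<80)&(np.abs(P[:,1]-300)<80);P=P[ok]
    f=P[(P[:,2]>6)&(P[:,2]<18)];h=P[P[:,2]>135]
    print(cam,'foot',len(f),rect(f),'handle',len(h),rect(h) if len(h)>3 else '',np.median(h,0),np.percentile(h[:,2],95))
    q=P[(P[:,2]>40)&(P[:,2]<115)]; 
    if cam=='side':
        A=q
        for _ in range(5):
            c=np.median(A,0);u=np.linalg.svd(A-A.mean(0))[2][2];r=(q-A.mean(0))@u;A=q[np.abs(r)<4]
        print('dial n',u,'centre',A.mean(0),len(A), 'yaw',np.arctan(u[1]/u[0]))
    s=silhouettes(cam,'stand')
    for o in s[:2]:
        P,_=cloud(cam,d,o['pixels'])
        c=np.median(P,0);P=P[np.linalg.norm(P[:,:2]-c[:2],axis=1)<85]
        b=P[(P[:,2]>50)&(P[:,2]<70)];base=P[(P[:,2]<20)]
        if len(b)>5: print(' stand',o['score'],'bar',len(b),rect(b),b.mean(0),'top z',np.percentile(b[:,2],[50,95]),'base',rect(base))
```

```text
360.99879412891636 360.99879412891636
top foot 344 (array([518.8, 294. ]), array([109.5,  39.9]), np.float64(0.696)) handle 156 (array([518.5, 293.8]), array([20.1, 33.8]), np.float64(0.669)) [517.29358288 292.86567915 164.21856703] 166.66192179349818
 stand 0.96 bar 256 (array([495.4, 451.7]), array([21.4, 94.3]), np.float64(0.468)) [494.88937531 451.58082888  58.81595895] top z [58.93529832 64.27706864] base (array([496. , 455.9]), array([ 92.3, 103.6]), np.float64(0.462))
 stand 0.72 bar 274 (array([455.9,  24.6]), array([23. , 95.6]), np.float64(0.622)) [455.6565312   24.74058602  58.83068139] top z [59.00392099 63.82079999] base (array([459.4,  16.9]), array([ 94., 117.]), np.float64(0.624))
side foot 442 (array([518.9, 295.5]), array([110.7,  41.9]), np.float64(0.672)) handle 247 (array([519.3, 297.1]), array([20.6, 35.1]), np.float64(0.72)) [517.62864918 304.66582353 151.75458848] 163.25266883818264
dial n [-0.64089179  0.76762854  0.00203276] centre [518.75592985 299.60734918  76.70111282] 1251 yaw -0.87513514987457
 stand 0.89 bar 148 (array([457.3,  26.2]), array([ 22.3, 100.6]), np.float64(0.618)) [456.2564692   30.91855603  55.37262611] top z [55.63430449 60.18261823] base (array([448.3,  24. ]), array([108.3, 100.2]), np.float64(0.628))
 stand 0.64 bar 380 (array([495.9, 455.7]), array([23.2, 95.8]), np.float64(0.484)) [494.80389878 460.66535265  57.59522425] top z [58.12464009 63.01469603] base (array([494.1, 451. ]), array([ 98.2, 107.4]), np.float64(0.459))
```

```bash
cat >> h.py <<'E'
from scipy.spatial.transform import Rotation as Ro
def toolR(s): return Ro.from_euler('xyz',s['tool_rot'])
def delta(pos,yang=None,R=None):
    """row for target TCP pos; tool down with tool y at world angle yang, or given rotation R"""
    s=ctrl.read_state();R0=toolR(s)
    if R is None:
        y=np.array([np.cos(yang),np.sin(yang),0]);z=np.array([0,0,-1.]);R=Ro.from_matrix(np.c_[np.cross(y,z),y,z])
    print('xyz',np.round(R0.inv().apply(np.array(pos)-s['eef_pos']),1),'ang',np.round((R0.inv()*R).as_rotvec(),4))
E
python3 -c "
from h import *
delta([518.8,294.3,230],.69)"
```

```text
xyz [-436.1 -243.1   20.3] ang [ 0.00e+00 -1.00e-04  6.46e-01]
```

```bash
python3 -m creep '[{"jaw":1,"xyz":[-436,-243,20],"angular":[0,0,0.646]},{"jaw":1,"xyz":[-436,-243,20],"angular":[0,0,0.646]},{"jaw":1,"xyz":[-436,-243,20],"angular":[0,0,0.646]},{"jaw":1,"xyz":[-436,-243,20],"angular":[0,0,0.646]},{"jaw":1,"xyz":[-436,-243,20],"angular":[0,0,0.646]},{"jaw":1,"xyz":[-436,-243,20],"angular":[0,0,0.646]},{"jaw":1,"xyz":[-436,-243,20],"angular":[0,0,0.646]},{"jaw":1,"xyz":[-436,-243,20],"angular":[0,0,0.646]},{"jaw":1,"xyz":[-436,-243,20],"angular":[0,0,0.646]},{"jaw":1,"xyz":[-436,-243,20],"angular":[0,0,0.646]},{"jaw":1,"xyz":[-436,-243,20],"angular":[0,0,0.646]},{"jaw":1,"xyz":[-436,-243,20],"angular":[0,0,0.646]}]'; python3 -c "
from h import *
delta([518.8,294.3,148],.69)"
```

```text
clock: 2.7
eef_pos: [517.7, 295.9, 230.4]
tool_rot: [3.142, -0.001, 2.263]
force: [0.3, -1.2, -0.0]
width: 85.5
gripper_force: 0.0
xyz [-2.  -0.2 82.4] ang [ 0.0001 -0.0006  0.0027]
```

```bash
python3 -m creep '[{"jaw":1,"xyz":[-1,0,40],"angular":[0,0,0]},{"jaw":1,"xyz":[-1.5,0,70],"angular":[0,0,0]},{"jaw":1,"xyz":[-1.5,0,82],"angular":[0,0,0]},{"jaw":1,"xyz":[-1.5,0,82],"angular":[0,0,0]},{"jaw":1,"xyz":[-1.5,0,82],"angular":[0,0,0]}]'; python3 -m creep '[{"jaw":-1,"xyz":[0,0,0],"angular":[0,0,0]},{"jaw":-1,"xyz":[0,0,0],"angular":[0,0,0]},{"jaw":-1,"xyz":[0,0,0],"angular":[0,0,0]},{"jaw":-1,"xyz":[0,0,0],"angular":[0,0,0]},{"jaw":-1,"xyz":[0,0,0],"angular":[0,0,0]},{"jaw":-1,"xyz":[0,0,0],"angular":[0,0,0]},{"jaw":-1,"xyz":[0,0,0],"angular":[0,0,0]},{"jaw":-1,"xyz":[0,0,0],"angular":[0,0,0]}]'
```

```text
clock: 3.32
eef_pos: [520.4, 293.9, 149.5]
tool_rot: [3.139, 0.0, 2.261]
force: [0.4, 0.8, 0.3]
width: 85.2
gripper_force: 0.0
clock: 4.32
eef_pos: [519.5, 293.2, 148.5]
tool_rot: [-3.141, -0.0, 2.261]
force: [-3.0, -1.0, 5.0]
width: 19.3
gripper_force: 59.5
```

```bash
python3 -m creep '[{"jaw":-1,"xyz":[0,0,-30],"angular":[0,0,0]},{"jaw":-1,"xyz":[0,0,-70],"angular":[0,0,0]},{"jaw":-1,"xyz":[0,0,-102],"angular":[0,0,0]},{"jaw":-1,"xyz":[0,0,-102],"angular":[0,0,0]},{"jaw":-1,"xyz":[0,0,-102],"angular":[0,0,0]}]'; python3 -c "
from h import *
delta([456.5,25.2,250],.62)"
```

```text
clock: 4.95
eef_pos: [518.6, 292.8, 248.4]
tool_rot: [-3.138, -0.001, 2.261]
force: [-0.6, 0.9, -4.2]
width: 19.6
gripper_force: 59.6
xyz [-166.9 -218.2   -1. ] ang [-0.0031 -0.0005  0.0701]
```

Ramp the rows gently (about 30 mm each) so the gauge does not swing in the grip.

```bash
python3 -m creep '[{"jaw":-1,"xyz":[-12,-16,0],"angular":[0,0,0.01]},{"jaw":-1,"xyz":[-34,-44,0],"angular":[0,0,0.02]},{"jaw":-1,"xyz":[-60,-78,0],"angular":[0,0,0.03]},{"jaw":-1,"xyz":[-86,-112,0],"angular":[0,0,0.04]},{"jaw":-1,"xyz":[-112,-146,0],"angular":[0,0,0.05]},{"jaw":-1,"xyz":[-136,-178,0],"angular":[0,0,0.06]},{"jaw":-1,"xyz":[-156,-204,0],"angular":[0,0,0.07]},{"jaw":-1,"xyz":[-167,-218,0],"angular":[0,0,0.07]},{"jaw":-1,"xyz":[-167,-218,0],"angular":[0,0,0.07]},{"jaw":-1,"xyz":[-167,-218,0],"angular":[0,0,0.07]},{"jaw":-1,"xyz":[-167,-218,0],"angular":[0,0,0.07]},{"jaw":-1,"xyz":[-167,-218,0],"angular":[0,0,0.07]}]'
python3 - <<'E'
from h import *
s=ctrl.read_state();print(s['eef_pos'],s['tool_rot'],s['force'])
ims=[]
for cam in('side','top'):
    im,d=viewer.get_image(cam);np.savez(f'{cam}2.npz',im=im,d=d)
    P,px=cloud(cam,d,np.ones(d.shape,bool))
    k=(np.abs(P[:,0]-456)<90)&(np.abs(P[:,1]-25)<90)
    P=P[k]
    f=P[(P[:,2]>97)&(P[:,2]<122)]
    def rect(P):
        (c,s_,a)=cv2.minAreaRect(P[:,:2].astype(np.float32)); return np.round(c,1),np.round(s_,1),round(np.deg2rad(a),3)
    print(cam,'foot',len(f),rect(f),np.median(f,0))
    if cam=='side':
        q=P[(P[:,2]>140)&(P[:,2]<215)];A=q
        for _ in range(6):
            u=np.linalg.svd(A-A.mean(0))[2][2];r=(q-A.mean(0))@u;A=q[np.abs(r)<4]
        print('dial n',u,A.mean(0),len(A))
    for t in('set_mark','pointer','gauge'):
        for o in silhouettes(cam,t)[:2]: print(t,o['score'],o['xy'],o['pixels'].sum())
    c=project(cam,[456,25,120])[0].astype(int);print(c)
    im=im[max(c[1]-50,0):c[1]+50,c[0]-50:c[0]+50]
    ims.append(cv2.resize(im,(400,400),interpolation=cv2.INTER_CUBIC))
cv2.imwrite('pics/two2.png',np.hstack(ims)[...,::-1])
E
```

```text
clock: 6.45
eef_pos: [458.0, 26.6, 250.2]
tool_rot: [3.141, -0.0, 2.192]
force: [0.5, 0.1, -4.0]
width: 19.5
gripper_force: 59.6
[457.95898246  26.58713028 250.22301834] [ 3.14145793e+00 -2.23148860e-04  2.19240037e+00] [ 0.54002494  0.14398423 -3.99352237]
side foot 413 (array([456.3,  31.1]), array([113.3,  41.7]), np.float64(0.612)) [457.87901223  41.08281893 110.45377895]
dial n [ 0.58726036 -0.80938317 -0.00491464] [457.39860524  32.76501621 176.8682659 ] 872
set_mark 0.62 [338.7, 195.9] 308
pointer 0.56 [341.1, 159.6] 54
gauge 0.83 [338.5, 151.8] 1660
[340 168]
top foot 449 (array([456.6,  28.2]), array([109.2,  38.7]), np.float64(0.619)) [450.65851184  38.93830641 113.75788954]
gauge 0.82 [418.5, 217.8] 1013
[418 219]
```

View pics/two2.png

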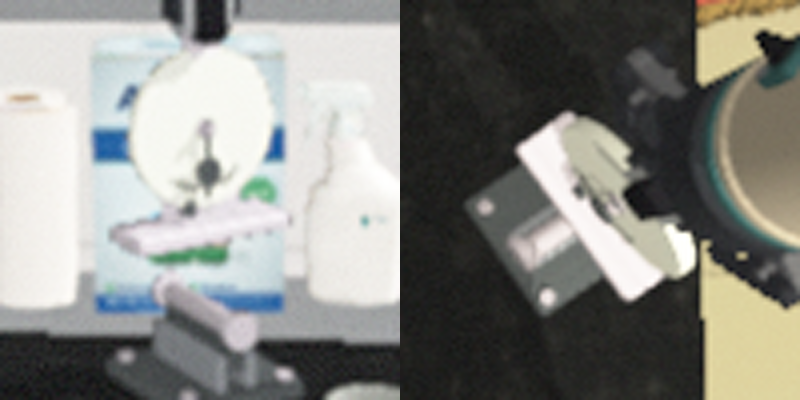

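The side half shows the gauge held upright over the bar: pivot at crop (205,128), bob at (208,172), mark at about (188,205). The top half shows the foot square to the bar. Next I'll rectify the dial to read the mark angle.

```bash
cat >> h.py <<'E'
def rectify(im,foot,R,x=-8,S=5):
    """dial seen from front: out col = +(-y) , row = -z ; 120x120mm"""
    c=np.array([[x,55,125],[x,-55,125],[x,-55,15],[x,55,15]],float)
    px=project('side',R.apply(c)+foot).astype(np.float32)
    H=cv2.getPerspectiveTransform(px,np.float32([[0,0],[110*S,0],[110*S,110*S],[0,110*S]]))
    return cv2.warpPerspective(im,H,(110*S,110*S),flags=cv2.INTER_CUBIC)
E
python3 - <<'E'
from h import *
i1=np.load('side1.npz')['im'].astype(np.float32)
a=rectify(i1,np.array([518.8,294.2,0]),Ro.from_euler('z',-.88))
s=ctrl.read_state();p=s['eef_pos']+np.array([-.6,.8,-148.5])
i2=np.mean([viewer.get_image('side')[0].astype(np.float32) for _ in range(8)],0)
b=rectify(i2,p,Ro.from_euler('z',-.951))
np.savez('rect.npz',a=a,b=b)
o=np.hstack([a,b]).clip(0,255).astype(np.uint8)[...,::-1]
o=cv2.resize(o,(800,400)).copy()
for k in(0,400): cv2.circle(o,(k+200,200),int(50*400/110),(0,0,255),1)
cv2.imwrite('pics/rect.png',o)
E
```

```text
(no output)
```

View pics/rect.png

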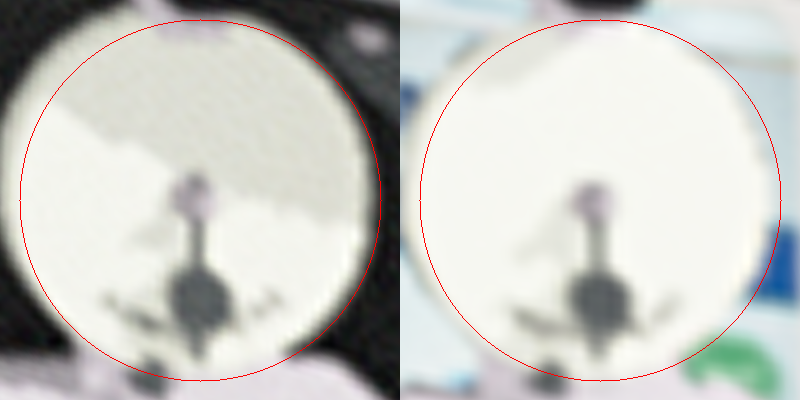

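```bash
python3 -m creep '[{"jaw":-1,"xyz":[-1,-2,12],"angular":[0,0,0]},{"jaw":-1,"xyz":[-1.2,-2.3,26],"angular":[0,0,0]},{"jaw":-1,"xyz":[-1.2,-2.3,36],"angular":[0,0,0]},{"jaw":-1,"xyz":[-1.2,-2.3,38],"angular":[0,0,0]},{"jaw":-1,"xyz":[-1.2,-2.3,38],"angular":[0,0,0]},{"jaw":-1,"xyz":[-1.2,-2.3,38],"angular":[0,0,0]}]'; python3 -m creep '[{"jaw":-1,"xyz":[0,0,1.5],"angular":[0,0,0]},{"jaw":-1,"xyz":[0,0,3],"angular":[0,0,0]},{"jaw":-1,"xyz":[0,0,5],"angular":[0,0,0]},{"jaw":-1,"xyz":[0,0,6.5],"angular":[0,0,0]},{"jaw":-1,"xyz":[0,0,8],"angular":[0,0,0]},{"jaw":-1,"xyz":[0,0,8],"angular":[0,0,0]},{"jaw":-1,"xyz":[0,0,8],"angular":[0,0,0]},{"jaw":-1,"xyz":[0,0,8],"angular":[0,0,0]}]'
python3 - <<'E'
from h import *
F=[];P=[]
for _ in range(8):
    viewer.get_image('side');s=ctrl.read_state();F.append(s['force']);P.append(s['eef_pos'])
print(np.mean(F,0),np.mean(P,0),s['torque'])
r=np.load('rect.npz')
for k in 'ab':
    g=r[k].mean(-1);S=5
    def cen(y0,y1,x0,x1,t):
        w=np.clip(t-g[int(y0*1.375):int(y1*1.375),int(x0*1.375):int(x1*1.375)],0,None);yy,xx=np.mgrid[int(y0*1.375):int(y1*1.375),int(x0*1.375):int(x1*1.375)]
        return np.array([(w*xx).sum(),(w*yy).sum()])/w.sum()
    st=cen(225,262,175,225,190);bob=cen(272,325,165,235,140);tip=cen(335,358,180,220,200);m=cen(355,395,125,180,120);hub=cen(180,215,170,220,210)
    print(k,np.round([hub,st,bob,tip,m],1).tolist())
    piv=bob+(bob-tip)/np.linalg.norm(bob-tip)*0;
E
```

```text
clock: 8.0
eef_pos: [457.0, 23.4, 212.6]
tool_rot: [3.141, 0.0, 2.191]
force: [0.9, -0.3, -3.2]
width: 19.4
gripper_force: 59.6
clock: 9.0
eef_pos: [456.7, 23.4, 204.4]
tool_rot: [3.141, 0.0, 2.191]
force: [-0.7, -0.3, -0.3]
width: 19.1
gripper_force: 60.1
[ 0.21491874  0.10484185 -0.40394768] [456.74446407  23.39974501 204.35092559] [ 0.01247897 -0.06554258 -0.04370226]
a [[261.7, 269.3], [270.5, 334.8], [274.2, 412.3], [269.3, 471.6], [205.1, 523.1]]
b [[260.0, 275.7], [269.8, 330.6], [275.2, 413.8], [271.8, 469.4], [204.5, 524.0]]
```

```bash
python3 -m creep '[{"jaw":-1,"xyz":[0,4.7,0.1],"angular":[0.03,0,0]},{"jaw":-1,"xyz":[0,9.4,0.3],"angular":[0.06,0,0]},{"jaw":-1,"xyz":[0,14.1,0.6],"angular":[0.09,0,0]},{"jaw":-1,"xyz":[0,18.7,1.1],"angular":[0.12,0,0]},{"jaw":-1,"xyz":[0,23.4,1.8],"angular":[0.15,0,0]},{"jaw":-1,"xyz":[0,28,2.5],"angular":[0.18,0,0]},{"jaw":-1,"xyz":[0,32.6,3.4],"angular":[0.21,0,0]},{"jaw":-1,"xyz":[0,37.2,4.5],"angular":[0.24,0,0]},{"jaw":-1,"xyz":[0,41.7,5.7],"angular":[0.27,0,0]},{"jaw":-1,"xyz":[0,41.7,5.7],"angular":[0.27,0,0]},{"jaw":-1,"xyz":[0,41.7,5.7],"angular":[0.27,0,0]},{"jaw":-1,"xyz":[0,41.7,5.7],"angular":[0.27,0,0]}]'; python3 -m creep '[{"jaw":-1,"xyz":[0,0,0],"angular":[0,0,0]},{"jaw":-1,"xyz":[0,0,0],"angular":[0,0,0]},{"jaw":-1,"xyz":[0,0,0],"angular":[0,0,0]},{"jaw":-1,"xyz":[0,0,0],"angular":[0,0,0]},{"jaw":-1,"xyz":[0,0,0],"angular":[0,0,0]},{"jaw":-1,"xyz":[0,0,0],"angular":[0,0,0]},{"jaw":-1,"xyz":[0,0,0],"angular":[0,0,0]},{"jaw":-1,"xyz":[0,0,0],"angular":[0,0,0]}]'
cat > look.py <<'E'
from h import *
import sys
I=[];F=[]
for _ in range(12):
    im,d=viewer.get_image('side');I.append(im.astype(np.float32));s=ctrl.read_state();F.append(s['force'])
im=np.mean(I,0);R=toolR(s);G=R*Ro.from_euler('x',np.pi)*Ro.from_euler('z',np.pi)
print('F',np.mean(F,0),'z',s['eef_pos'],'gauge x axis',G.apply([1,0,0]),'lean',np.arcsin(G.apply([0,0,1])[:2]@np.array([.813,.582])),np.arcsin(G.apply([0,1,0])[2]))
foot=s['eef_pos']-G.apply([0,0,148.5])
a=rectify(im,foot,G);np.savez('r_'+sys.argv[1],a=a,im=im,d=d)
c=project('side',foot+np.array([0,0,60]))[0].astype(int)
v=cv2.resize(im[c[1]-30:c[1]+40,c[0]-35:c[0]+35],(400,400),interpolation=cv2.INTER_CUBIC)
o=np.hstack([cv2.resize(a,(400,400)),v]).clip(0,255).astype(np.uint8)[...,::-1]
cv2.imwrite(f'pics/{sys.argv[1]}.png',o)
E
python3 look.py lean1
```

```text
clock: 10.9
eef_pos: [490.8, 47.7, 198.8]
tool_rot: [-2.873, 0.0, 2.19]
force: [0.5, 1.6, -0.3]
width: 19.5
gripper_force: 60.1
clock: 11.9
eef_pos: [490.8, 47.7, 198.6]
tool_rot: [-2.872, 0.0, 2.191]
force: [1.5, 2.3, -0.2]
width: 19.1
gripper_force: 60.1
F [ 2.30442354  1.78942613 -0.22155493] z [490.64814185  47.64479087 198.60977106] gauge x axis [ 5.81089569e-01 -8.13839610e-01  3.45789335e-05] lean 0.26978687266234785 -0.26982949606137235
```

View pics/lean1.png

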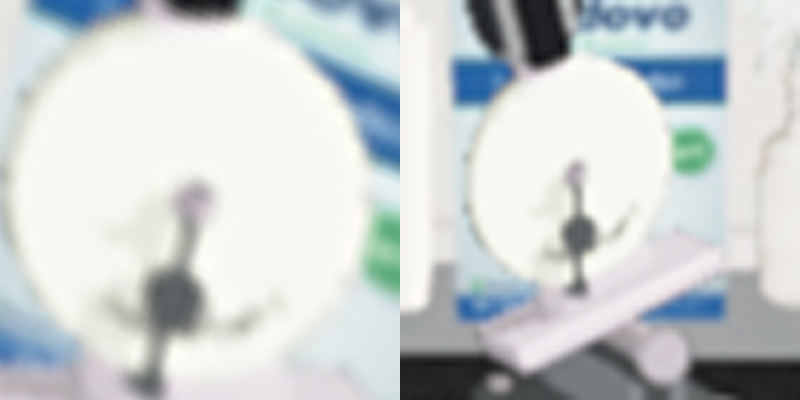

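Run:
```python
from h import *
r=np.load('rect.npz');L=[('a',r['a']),('b',r['b']),('lean',np.load('r_lean1.npz')['a'])]
an=np.arange(-.2,.75,.005)
for n,a in L:
    g=a.mean(-1)
    for c in((275,275),(271,275)):
        out=[]
        for r0,r1,t in((14,18,190),(22,34,140),(38,43,190),(46,48,150),(48,50,130),(50,53,130)):
            rr=np.arange(r0,r1,.25)*5;A,Q=np.meshgrid(an,rr)
            v=cv2.remap(g,(c[0]-Q*np.sin(A)).astype(np.float32),(c[1]+Q*np.cos(A)).astype(np.float32),cv2.INTER_LINEAR)
            w=np.clip(t-v,0,None);out.append((round((w*A).sum()/max(w.sum(),1e-6),3),int(w.mean())))
        print(n,c,out)
```

```text
a (275, 275) [(np.float64(0.063), 11), (np.float64(0.025), 21), (np.float64(0.099), 7), (np.float64(0.267), 1), (np.float64(0.263), 1), (np.float64(0.293), 5)]
a (271, 275) [(np.float64(0.014), 11), (np.float64(0.008), 19), (np.float64(0.057), 7), (np.float64(0.25), 2), (np.float64(0.249), 2), (np.float64(0.323), 5)]
b (275, 275) [(np.float64(0.053), 4), (np.float64(0.011), 18), (np.float64(0.178), 5), (np.float64(0.276), 0), (np.float64(0.271), 0), (np.float64(0.275), 3)]
b (271, 275) [(np.float64(0.003), 4), (np.float64(-0.007), 17), (np.float64(0.137), 5), (np.float64(0.26), 0), (np.float64(0.256), 0), (np.float64(0.261), 3)]
lean (275, 275) [(np.float64(0.287), 4), (np.float64(0.265), 17), (np.float64(0.31), 5), (np.float64(0.271), 0), (np.float64(0.268), 0), (np.float64(0.272), 1)]
lean (271, 275) [(np.float64(0.239), 5), (np.float64(0.237), 18), (np.float64(0.284), 5), (np.float64(0.255), 0), (np.float64(0.252), 0), (np.float64(0.258), 2)]
```

Run:
```python
from h import *
im,d=viewer.get_image('top')
s=ctrl.read_state();G=toolR(s)*Ro.from_euler('x',np.pi)*Ro.from_euler('z',np.pi)
foot=s['eef_pos']-G.apply([0,0,148.5])
for cam in('top','side'):
    P,_=cloud(cam,viewer.get_image(cam)[1],np.ones((400,640),bool))
    Q=G.inv().apply(P-foot)
    k=(np.abs(Q[:,0])<30)&(np.abs(Q[:,1])<70)&(np.abs(Q[:,2]-12)<4);q=Q[k]
    print(cam,'foot top in gauge frame',len(q),np.percentile(q,[2,50,98],0).round(1).tolist())
print(s['force'],s['gripper_force'],s['eef_pos'],s['clock'])
c=project('top',foot)[0].astype(int)
cv2.imwrite('pics/top3.png',cv2.resize(im[c[1]-80:c[1]+70,c[0]-110:c[0]+90],(800,600),interpolation=cv2.INTER_CUBIC)[...,::-1])
```

```text
top foot top in gauge frame 399 [[-21.6, -53.4, 8.7], [-11.3, -13.1, 12.1], [13.7, 52.0, 15.1]]
side foot top in gauge frame 272 [[-23.5, -49.5, 8.1], [-7.7, 9.1, 9.9], [13.8, 55.0, 14.9]]
[ 2.79984111  2.06986552 -0.5011986 ] 60.100420117378235 [490.66156209  47.61667635 198.60340231] 12.55
```

View pics/top3.png

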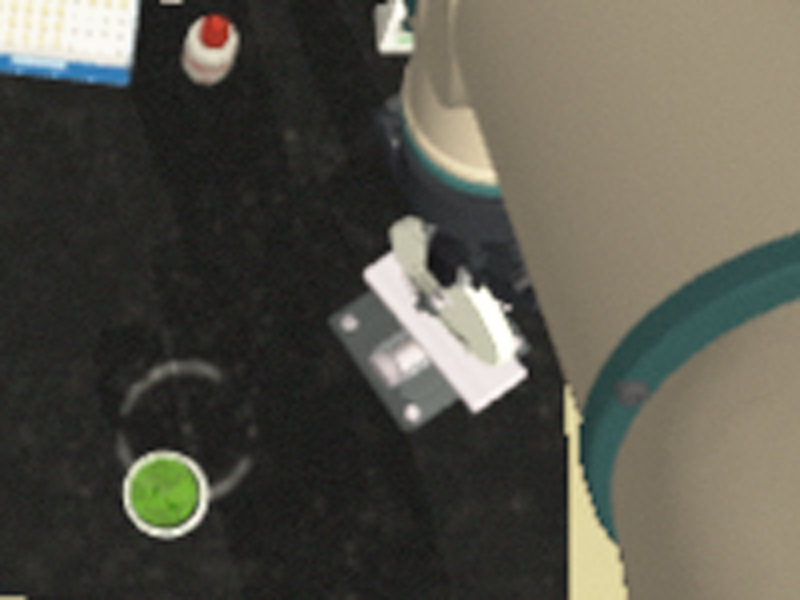

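The top view shows the foot square across the bar at about (440,330). The dropper at (210,50), the cup at (165,495) and the timer at (395,25) are undisturbed.

```bash
python3 -c "
from cell import ctrl
print(ctrl.finish_job())"
```

```text
the job is handed in; nothing more can be done
None
```

I handed the job in at about 12.6 s, with the gauge still gripped at 60 N, its foot pressed about 4 mm down on the bar, and leaning 0.27 rad so the pointer sits on the mark. My camera readings of the mark averaged about 0.26 rad, within roughly 0.01 rad of the lean; the verdict was not reported back.

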